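# Clip the coffee scoop onto its snap hook

### The job

Clip the larger of the two scoops onto the snap hook of the stand: hold it by its handle, bring the ring at the handle's end down over the hook's upturned nose so that the ring's far end presses the sprung gate inward and passes it and the gate snaps shut behind it, then let the scoop hang free. Leave the smaller scoop, the mug and the salt shaker where they stand.

Things in the scene. Friction and masses are not known exactly. Their poses are not given: they have to be found in the camera images.
- scoop_grip (a point): Centre of the larger scoop's handle. The scoop (90 g) stands on a steel cup 54 mm across, 40 mm high. Its straight wooden handle leaves the rim level: 12 mm wide, 10 mm high, 63 mm free, its middle 36 mm above the underside. This point's x axis runs along the handle from the cup to the ring, z up while it stands; the cup's centre is 58 mm behind (-x).
- scoop_ring_end (a point): Middle of the far end of the larger scoop's ring: the point of its wire farthest from the cup, 73 mm from the handle's centre along x, same height. The ring is 5 mm round steel wire, 48 mm across outside, 38 mm inside, rigid on the handle's end and in the handle's plane (level while the scoop stands). Axes as at scoop_grip.
- hook_seat (a point): Bottom of the snap hook, where the ring's far end lies when the scoop hangs, about 188 mm above the worktop. The hook is a U of 7 mm steel bar, open upward, 41 mm wide inside, on a stand with a wooden foot and a steel post 90 mm beyond (+x). x points level from the hook's free nose to its stem and the post, y level across the hook, z up. Nothing of the stand is over 66 mm above this point.
- hook_nose (a point): Tip of the hook's nose, the free upturned end that goes up through the ring: 27 mm from the seat towards -x and 66 mm above it (topmost point of the rounded bar; the bar below it stands 24 mm from the seat). The stem stands 24 mm from the seat on the other side (+x). Axes as at hook_seat.
- gate_mid (a point): Middle of the closed gate (this point stays when the gate moves), 52 mm above the seat. The gate is a 6 mm rod 42 mm long, spanning the U level from its hinge at the stem to 2 mm short of the nose; its free end swings down into the U. A ring wire pressed straight down within 8 mm of the seat's x slips past the free end 15 to 42 mm below the closed gate; the gate then springs up through the ring.
- gate (a joint): Angle of the gate: 0 shut (level), growing as it is pressed down into the U, to 1.35 rad at most. The spring shuts it by itself; pressing it in with the ring takes 1 to 3 N.
- small_scoop: The smaller scoop, of the same make, to be left alone: steel cup 36 mm across and 28 mm high, ring 34 mm across outside. Origin at the centre of the cup's underside, x along the handle towards the ring.
- mug: Green and white mug, 93 mm high, to be left alone. Origin under its middle.
- salt_shaker: Salt shaker, 44 mm across and 90 mm high, to be left alone. Origin at the centre of its underside.

How it is judged (in metres and radians):
On the way:
1. the gate is pressed in by at least 0.5 rad with the far end of the ring within 60 mm of the hook's seat (value of joint gate above 0.5 rad and distance between scoop_ring_end and hook_seat below 0.06 m).
At the end, for the whole second after the job is handed in: The gate is shut (under 0.12 rad), the far end of the larger scoop's ring lies inside the hook (within 22 mm of its seat) and the scoop hangs from it with its handle within 0.6 rad of the vertical, cup down (value of joint gate below 0.12 rad and distance between scoop_ring_end and hook_seat below 0.022 m and angle between scoop_grip's own x axis and vertical below 0.6 rad); the robot touches nothing.
It fails at once if the smaller scoop, the mug or the salt shaker is moved by more than 30 mm (distance of any of small_scoop, mug, salt_shaker from where it was at the start of the episode above 0.03 m).
It also fails if it takes over 56 s, if anything falls off the work surface, if the arm or the gripper's body presses on something with over 40 N, if the wrist force passes 120 N, or if a joint passes its speed limit or range.

### The arm

A 6-joint arm with a two-finger parallel gripper is mounted at the origin on a cart in front of the work surface, level with it; the furniture and walls round the work are solid. World frame = base frame: x ahead of the robot, y to its left, z up, the work surface at z = 0. Lengths are in m, angles in degrees, forces in N, time in s.
With the tool pointing down it reaches from about 0.4 to 0.825 m from the base axis. Payload 7 kg.
Tool frame: the origin (TCP) lies on the centre line of the jaws, within the pads' length; the fingertips stand 19 mm ahead of it and the grasp point (between the pads) is the TCP; z points along the fingers, y is the line along which they close (so a half turn about z gives the same grasp; the last joint's range is limited). The gripper opens to 88 mm and grips with 3 to 60 N. Pads are 19 mm wide; open, the fingers measure 130 mm over their backs; the gripper's body (78 mm by 193 mm) begins 47 mm behind the grasp point.
Start: joints at [82.798, 20.546, 0.682, 0, -70.136, -16.507], TCP at [0.271, 0.618, 0.207] pointing down, gripper open.
Joint ranges: [-176.03, 176.03], [-82.01, 121.73], [-58.28, 71.71], [-173.87, 95.51], [-174.79, -0.11], [-173.66, 173.66]. Speed limits (degrees/s): [136.94, 136.94, 172.46, 180, 180, 180].

### API

Orientations are given as [roll, pitch, yaw] about the fixed x, y, z axes, in that order (R = Rz(yaw) Ry(pitch) Rx(roll)).
In Python, from plant import get_state, capture, close_job gives the robot as it stands.
- The arm moves only by the tool apply_moves, never from a script. Its argument "targets" is a list of rows, each a list of 7 numbers: the opening, from 0 (shut) to 1 (fully open), then the shift along the tool's x, y, z normalised to -1 to 1, where 1 is 1000 mm, then the turn, a rotation vector about the tool's x, y, z normalised to -1 to 1, where 1 is 90 degrees. In form: [[claw, tx, ty, tz, ax, ay, az], ...]. A call has 1 to 20 rows; each row shifts and turns the commanded pose from where the row before left it, along the tool's axes as they then stand; what a row does not reach is not made up. A row lasts 1/12 s, in which the tool goes at most 41.7 mm and 7.16 degrees, less where a joint would pass 70% of its speed; a pose out of reach is approached as far as the arm can. A call with a number of a shift or a turn outside -1 to 1 is refused whole. A call with a gripper value outside its range is refused whole. The fingers move at their own pace and stop on an object; "newtons" is the grip in N (left out, the last holds). Time passes only in rows, so rows that do not move let the fingers close. It gives the time, the measured TCP pose, the force, the opening and the grip force at its end, in the units of the state.
- get_state(): the state, without advancing time (a new reading comes with each control period).
- capture(name): name is "scene" or "top"; returns a dict with "frame" (420x560x3 uint8, red, green, blue), "range_z" (420x560 float32, m along the optical axis (not along the pixel's ray), 0 where there is no reading), "camera_matrix" (3x3 intrinsics, pixels), "T" (4x4, takes a point from camera to world coordinates). Camera axes: x right, y down, z forward; pixel columns grow to the right and rows downward; lengths in m; the calibration is good to about 2 mm. A picture is of the moment at which its call begins.
- close_job(): hands the job in; it is judged then, once.
The state is a dict: "time_s": time; "joints": joint angles; "qd": joint speeds; "joint_torque": joint torques, N m; "tcp_pos": TCP position; "eef_rot": TCP orientation; "contact_force": force on the tool from outside, world axes, zero at the start; "moment": the same for the moment, N m; "gripper_width": finger opening in m; "gripper_force": force on a finger pad.
Only numpy, scipy, OpenCV 4.12 (cv2) and the standard library are available. Lean on these libraries where they do the work, as an engineer would, in place of code of your own. Each camera call takes 0.05 s, during which the arm holds its last target. There are 200 camera calls.

## Working session

There is one attempt and no reset: what is moved stays moved. The work goes in short steps, Python scripts to look and compute and a tool call to move; the robot and the scene stay as the last step left them, time stands still between calls to the robot, and variables do not carry over. Pictures are saved under pics/ and viewed, at most 10 in all, crops included, and the job is handed in when it is done.

Besides the shell and the picture viewer there is one more tool, called after ">>>" as name(argument=value, ...), one argument or row to a line, values as JSON. apply_moves: Moves the arm, as the interface text tells. Scaled input: -1 to 1 covers 1000 mm each way for a shift and 90 degrees each way for a turn. Its arguments: {"type":"object","properties":{"targets":{"type":"array","items":{"type":"array","items":{"type":"number"}}},"newtons":{"type":"number"}},"required":["targets"]}

```bash
mkdir -p pics; cat > h.py <<'E'
import numpy as np, cv2
from plant import get_state, capture, close_job
def cloud(c):
    d=c["range_z"];K=c["camera_matrix"];v,u=np.indices(d.shape)
    p=np.stack([(u-K[0,2])/K[0,0]*d,(v-K[1,2])/K[1,1]*d,d],-1)
    w=p@c["T"][:3,:3].T+c["T"][:3,3]; w[d==0]=np.nan
    return w
E
python3 - <<'E'
from h import *
for n in("scene","top"):
    c=capture(n); np.savez(n+"0.npz",**c); cv2.imwrite(f"pics/{n}0.png",c["frame"][:,:,::-1]); print(c["camera_matrix"],c["T"].round(3))
print(get_state())
E
```

```text
[[421.48229342   0.         280.72120442]
 [  0.         421.48229342 211.36666903]
 [  0.           0.           1.        ]] [[ 0.591 -0.632  0.502 -0.076]
 [-0.807 -0.468  0.361 -0.368]
 [ 0.007 -0.618 -0.786  0.984]
 [ 0.     0.     0.     1.   ]]
[[546.46439051   0.         288.68860454]
 [  0.         546.46439051 212.81223942]
 [  0.           0.           1.        ]] [[ 3.000e-03 -9.980e-01  6.700e-02  3.370e-01]
 [-1.000e+00 -3.000e-03 -1.000e-03  1.100e-02]
 [ 1.000e-03 -6.700e-02 -9.980e-01  1.607e+00]
 [ 0.000e+00  0.000e+00  0.000e+00  1.000e+00]]
{'time_s': 0.1, 'joints': array([ 8.27968783e+01,  2.05874753e+01,  6.38486999e-01, -1.74907769e-02,
       -7.01347085e+01, -1.65093473e+01]), 'qd': array([ 0.06784304, -0.10973223,  0.1276533 ,  0.00091011,  0.01174963,
        0.06676652]), 'joint_torque': array([-1.73227516e-03, -5.84163952e+01,  2.93749827e+01,  7.01562077e+00,
        1.01455289e-02, -5.44896693e-05]), 'tcp_pos': array([0.27126448, 0.61758804, 0.20651146]), 'eef_rot': array([ 1.79915081e+02, -8.02105449e-03, -2.37184186e+01]), 'contact_force': array([-0.17220333,  0.43936397, -0.21162467]), 'moment': array([-0.01352211,  0.03469699, -0.00505345]), 'gripper_force': 0.0, 'gripper_width': 0.08777223482406651}
```

View pics/scene0.png

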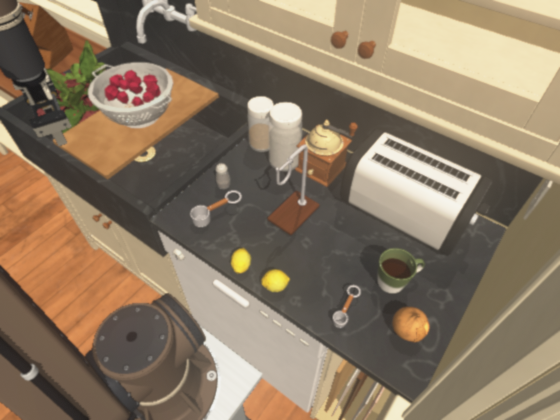

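View pics/top0.png

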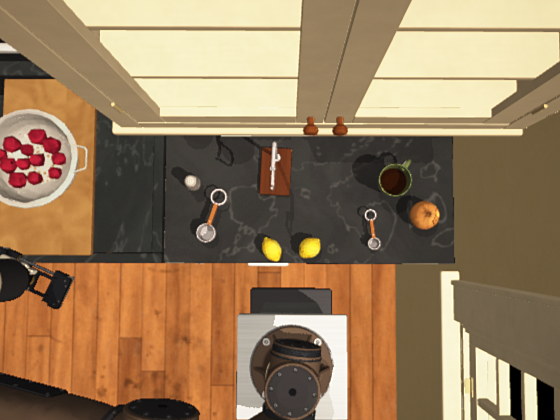

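The scene view shows the large scoop with its cup at (201,216) and ring at (233,198), and the stand's post at (303,203) with its hook at about (285,170). The top view shows the cup at (206,232), the ring at (218,197), and the hook bar running from about (274,145) to (271,188), with the nose towards the robot.

```bash
python3 - <<'E'
from h import *
s=dict(np.load("scene0.npz"));t=dict(np.load("top0.npz"))
for n,c in(("s",s),("t",t)):
    w=cloud(c);f=c["frame"].astype(int);hsv=cv2.cvtColor(c["frame"],cv2.COLOR_RGB2HSV)
    # above-table points in stand area
    if n=="t":
        for (u,v) in [(206,232),(213,213),(218,197),(274,145),(273,160),(271,185),(191,181),(395,180),(300,133),(300,100),(370,214),(374,243)]: print(n,u,v,w[v,u].round(3))
    else:
        for (u,v) in [(201,216),(218,207),(233,198),(303,203),(306,145),(222,172),(341,40),(260,20)]: print(n,u,v,w[v,u].round(3))
    x0,x1,y0,y1=((255,320,130,235) if n=="s" else (245,300,130,205))
    a=w[y0:y1,x0:x1]
    m=(a[...,2]>0.12)&(a[...,2]<0.35)&(a[...,0]<0.62)
    p=a[m];o=np.argsort(p[:,0]);p=p[o]
    print(n,len(p));print(p[::max(1,len(p)//25)].round(3))
cr=lambda c,x0,y0,x1,y1,k:cv2.resize(c["frame"][y0:y1,x0:x1,::-1],None,fx=k,fy=k,interpolation=cv2.INTER_CUBIC)
a=cr(s,180,130,320,235,5)[:525,:700]
cv2.imwrite("pics/c1.png",a)
b=cr(t,180,130,300,250,5);cv2.imwrite("pics/c2.png",b)
E
```

```text
s 201 216 [0.399 0.261 0.001]
s 218 207 [ 0.454  0.244 -0.   ]
s 233 198 [ 0.508  0.231 -0.001]
s 303 203 [0.608 0.042 0.015]
s 306 145 [0.606 0.045 0.247]
s 222 172 [0.519 0.274 0.078]
s 341 40 [ 0.559 -0.041  0.582]
s 260 20 [0.591 0.169 0.54 ]
s 371
[[0.488 0.052 0.251]
 [0.492 0.052 0.219]
 [0.493 0.05  0.247]
 [0.495 0.052 0.223]
 [0.505 0.056 0.237]
 [0.512 0.049 0.242]
 [0.521 0.052 0.243]
 [0.53  0.05  0.237]
 [0.536 0.049 0.185]
 [0.539 0.056 0.244]
 [0.54  0.044 0.236]
 [0.542 0.054 0.218]
 [0.543 0.049 0.209]
 [0.549 0.051 0.253]
 [0.557 0.045 0.25 ]
 [0.57  0.045 0.25 ]
 [0.58  0.048 0.251]
 [0.59  0.046 0.252]
 [0.602 0.046 0.218]
 [0.603 0.046 0.137]
 [0.604 0.045 0.231]
 [0.605 0.049 0.184]
 [0.605 0.051 0.141]
 [0.606 0.044 0.187]
 [0.606 0.044 0.19 ]
 [0.607 0.043 0.152]
 [0.61  0.044 0.191]]
t 206 232 [0.386 0.252 0.007]
t 213 213 [0.44  0.227 0.041]
t 218 197 [ 0.49   0.219 -0.004]
t 274 145 [0.598 0.048 0.249]
t 273 160 [0.56  0.05  0.249]
t 271 185 [0.504 0.056 0.191]
t 191 181 [0.526 0.283 0.09 ]
t 395 180 [ 0.536 -0.295  0.05 ]
t 300 133 [ 0.578 -0.013  0.484]
t 300 100 [ 0.591 -0.008  0.69 ]
t 370 214 [ 0.441 -0.23  -0.002]
t 374 243 [ 0.356 -0.24   0.007]
t 191
[[0.489 0.054 0.255]
 [0.492 0.055 0.248]
 [0.501 0.051 0.193]
 [0.505 0.055 0.243]
 [0.512 0.051 0.183]
 [0.518 0.055 0.24 ]
 [0.523 0.05  0.241]
 [0.529 0.05  0.238]
 [0.533 0.055 0.242]
 [0.538 0.052 0.243]
 [0.54  0.055 0.247]
 [0.543 0.058 0.242]
 [0.547 0.052 0.251]
 [0.549 0.05  0.25 ]
 [0.554 0.052 0.253]
 [0.559 0.047 0.252]
 [0.564 0.052 0.255]
 [0.567 0.052 0.249]
 [0.572 0.047 0.25 ]
 [0.577 0.05  0.253]
 [0.582 0.047 0.253]
 [0.586 0.045 0.246]
 [0.59  0.053 0.248]
 [0.595 0.045 0.25 ]
 [0.601 0.045 0.248]
 [0.603 0.048 0.247]
 [0.606 0.044 0.165]
 [0.61  0.05  0.236]]
```

View pics/c1.png

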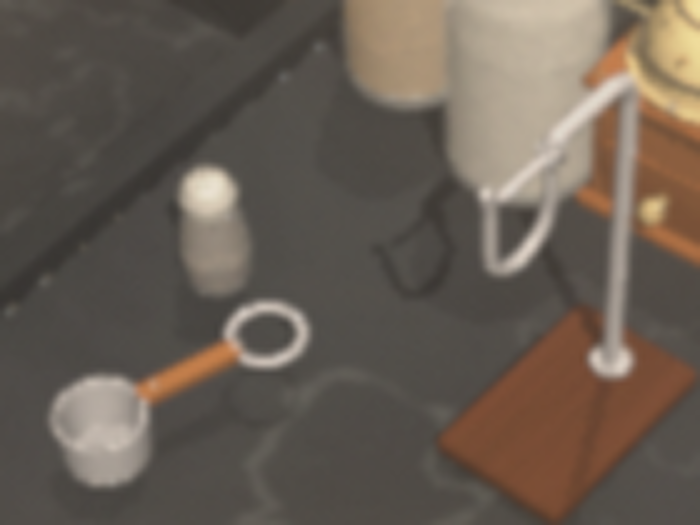

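View pics/c2.png

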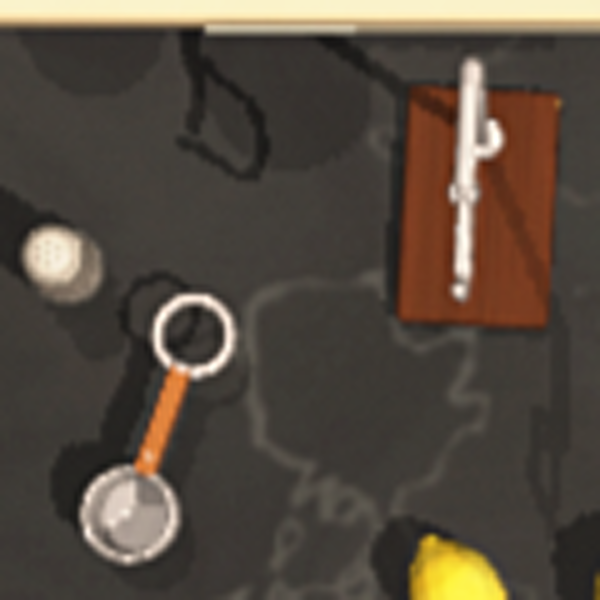

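The crops show the scoop's handle, ring and cup clearly. The hook's nose is at crop pixel (460,292) in the top crop, with the arm bar running almost along world x. One measurement of the handle axis and the hook follows.

```bash
cat >> h.py <<'E'
def ray(c,u,v,z):
    K=c["camera_matrix"];d=c["T"][:3,:3]@np.array([(u-K[0,2])/K[0,0],(v-K[1,2])/K[1,1],1]);o=c["T"][:3,3]
    return o+d*(z-o[2])/d[2]
def cent(m,x0,y0,x1,y1):
    v,u=np.nonzero(m[y0:y1,x0:x1]);return u.mean()+x0,v.mean()+y0,len(u)
E
python3 - <<'E'
from h import *
s=dict(np.load("scene0.npz"));t=dict(np.load("top0.npz"))
for n,c,hb,rb in(("t",t,(200,195,226,230),(208,186,230,207)),("s",s,(205,195,232,215),(222,188,244,206))):
    hsv=cv2.cvtColor(c["frame"],cv2.COLOR_RGB2HSV);H,S,V=cv2.split(hsv)
    a=cent((S>120)&(H<25)&(V>100),*hb); b=cent((S<60)&(V>140),*rb)
    h=ray(c,*a[:2],.041 if n=="t" else .038);r=ray(c,*b[:2],.037)
    print(n,a,h.round(4),b,r.round(4),"yaw",np.degrees(np.arctan2(*(r-h)[1::-1])),"d",np.linalg.norm(r-h))
    if n=="t":
        m=((S<70)&(V>120))[216:250,190:222].astype(np.uint8);k=cent(m,0,0,32,34);q=ray(c,k[0]+190,k[1]+216,.038);print("cup",k,q.round(4),np.degrees(np.arctan2(*(r-q)[1::-1])))
    w=cloud(c);x0,x1,y0,y1=((255,320,130,235) if n=="s" else (245,300,130,205))
    p=w[y0:y1,x0:x1].reshape(-1,3);p=p[(p[:,2]>.15)&(p[:,2]<.3)&(p[:,0]<.595)&(p[:,0]>.47)]
    f=np.polyfit(p[:,0],p[:,1],1);print("hook yaw",np.degrees(np.arctan(f[0])),"y at .517",np.polyval(f,.517),"xmin",np.percentile(p[:,0],[0,2,5]),p[p[:,0]<.495].round(3).tolist()[:12], "low",p[p[:,2]<.2].round(3).tolist()[:12])
E
```

```text
t (np.float64(212.0857142857143), np.float64(213.78095238095239), 105) [0.4376 0.2298 0.041 ] (np.float64(218.52127659574467), np.float64(196.2659574468085), 94) [0.4886 0.2124 0.037 ] yaw -18.82680843453022 d 0.05397284435745706
cup (np.float64(15.538732394366198), np.float64(16.528169014084508), 284) [0.3838 0.2483 0.038 ] -18.92153083974925
hook yaw -2.524704880159047 y at .517 0.05275299084553624 xmin [0.4885084  0.4908137  0.49372852] [[0.494, 0.055, 0.248], [0.494, 0.052, 0.254], [0.492, 0.057, 0.249], [0.492, 0.055, 0.248], [0.491, 0.052, 0.252], [0.489, 0.057, 0.25], [0.489, 0.054, 0.255], [0.489, 0.052, 0.254], [0.495, 0.051, 0.2], [0.491, 0.056, 0.213], [0.491, 0.053, 0.209]] low [[0.528, 0.051, 0.186], [0.525, 0.051, 0.186], [0.523, 0.051, 0.185], [0.52, 0.051, 0.183], [0.518, 0.051, 0.183], [0.515, 0.051, 0.185], [0.512, 0.051, 0.183], [0.509, 0.051, 0.191], [0.507, 0.051, 0.187], [0.504, 0.056, 0.191], [0.504, 0.054, 0.19], [0.504, 0.051, 0.188]]
s (np.float64(217.1505376344086), np.float64(203.96774193548387), 93) [0.4407 0.2293 0.038 ] (np.float64(233.26136363636363), np.float64(195.8068181818182), 88) [0.4927 0.2125 0.037 ] yaw -17.907393576195105 d 0.054611758319191524
hook yaw -3.223025431507139 y at .517 0.05093594919585206 xmin [0.48751418 0.49026414 0.49138646] [[0.493, 0.056, 0.251], [0.494, 0.053, 0.251], [0.489, 0.053, 0.252], [0.49, 0.05, 0.253], [0.488, 0.052, 0.251], [0.49, 0.051, 0.249], [0.493, 0.05, 0.247], [0.491, 0.055, 0.242], [0.491, 0.051, 0.244], [0.492, 0.049, 0.245], [0.491, 0.054, 0.239], [0.492, 0.052, 0.24]] low [[0.537, 0.05, 0.199], [0.538, 0.048, 0.199], [0.538, 0.054, 0.193], [0.537, 0.051, 0.195], [0.54, 0.049, 0.194], [0.535, 0.052, 0.192], [0.536, 0.049, 0.193], [0.539, 0.049, 0.191], [0.533, 0.054, 0.189], [0.533, 0.051, 0.19], [0.536, 0.049, 0.189], [0.532, 0.053, 0.187]]
```

>>> apply_moves(
  targets=[
    [1, 0.019, 0.018, 0, 0, 0, 0],
    [1, 0.019, 0.018, 0, 0, 0, 0],
    [1, 0.019, 0.018, 0, 0, 0, 0],
    [1, 0.019, 0.018, 0, 0, 0, 0],
    [1, 0.019, 0.018, 0, 0, 0, 0],
    [1, 0.019, 0.018, 0, 0, 0, 0],
    [1, 0.019, 0.018, 0, 0, 0, 0],
    [1, 0.019, 0.018, 0, 0, 0, 0],
    [1, 0.019, 0.018, 0, 0, 0, 0],
    [1, 0.019, 0.018, 0, 0, 0, 0],
    [1, 0.019, 0.018, 0, 0, 0, 0],
    [1, 0.019, 0.018, 0, 0, 0, 0],
    [1, 0.019, 0.018, 0, 0, 0, 0],
    [1, 0.019, 0.018, 0, 0, 0, 0],
    [1, 0.019, 0.018, 0, 0, 0, 0],
    [1, 0.019, 0.018, 0, 0, 0, 0],
    [1, 0, 0, 0, 0, 0, -0.058],
    [1, 0, 0, 0, 0, 0, 0],
    [1, 0, 0, 0, 0, 0, 0],
  ],
  newtons=55,
)

```text
time_s: 1.68
tcp_pos: [0.4339, 0.2319, 0.2072]
eef_rot: [180.0, 0.0, -18.7]
contact_force: [0.2, -0.4, -0.5]
gripper_width: 0.0878
gripper_force: 0.0
```

>>> apply_moves(
  targets=[
    [1, 0, 0.001, 0.03, 0, 0, 0],
    [1, 0, 0, 0.03, 0, 0, 0],
    [1, 0, 0, 0.03, 0, 0, 0],
    [1, 0, 0, 0.03, 0, 0, 0],
    [1, 0, 0, 0.025, 0, 0, 0],
    [1, 0, 0, 0.015, 0, 0, 0],
    [1, 0, 0, 0.007, 0, 0, 0],
    [1, 0, 0, 0, 0, 0, 0],
    [0, 0, 0, 0, 0, 0, 0],
    [0, 0, 0, 0, 0, 0, 0],
    [0, 0, 0, 0, 0, 0, 0],
    [0, 0, 0, 0, 0, 0, 0],
    [0, 0, 0, 0, 0, 0, 0],
    [0, 0, 0, 0, 0, 0, 0],
    [0, 0, 0, 0, 0, 0, 0],
    [0, 0, 0, 0, 0, 0, 0],
    [0, 0, 0, 0, 0, 0, 0],
    [0, 0, 0, 0, 0, 0, 0],
  ],
)

```text
time_s: 3.18
tcp_pos: [0.4336, 0.2311, 0.0404]
eef_rot: [180.0, 0.0, -18.5]
contact_force: [0.4, -0.2, 0.1]
gripper_width: 0.0266
gripper_force: 0.0
```

>>> apply_moves(
  targets=[
    [0, 0, 0, 0, 0, 0, 0],
    [0, 0, 0, 0, 0, 0, 0],
    [0, 0, 0, 0, 0, 0, 0],
    [0, 0, 0, 0, 0, 0, 0],
    [0, 0, 0, 0, 0, 0, 0],
    [0, 0, 0, 0, 0, 0, 0],
    [0, 0, 0, 0, 0, 0, 0],
    [0, 0, 0, -0.02, 0, 0, 0],
    [0, 0, 0, -0.03, 0, 0, 0],
    [0, 0, 0, -0.03, 0, 0, 0],
    [0, 0, 0, -0.03, 0, 0, 0],
    [0, 0, 0, -0.03, 0, 0, 0],
    [0, 0, 0, -0.03, 0, 0, 0],
    [0, 0, 0, -0.03, 0, 0, 0],
    [0, 0, 0, -0.03, 0, 0, 0],
    [0, 0, 0, -0.03, 0, 0, 0],
    [0, 0, 0, -0.015, 0, 0, 0],
    [0, 0, 0, 0, 0, 0, 0],
  ],
)

```text
time_s: 4.68
tcp_pos: [0.435, 0.232, 0.3195]
eef_rot: [-179.7, -0.2, -18.5]
contact_force: [0.6, -0.2, 0.1]
gripper_width: 0.0001
gripper_force: 0.0
```

The jaws closed empty, so I'm looking again.

```bash
python3 - <<'E'
from h import *
s=capture("scene");t=capture("top");np.savez("s1.npz",**s);np.savez("t1.npz",**t)
cr=lambda c,x0,y0,x1,y1,k:cv2.resize(c["frame"][y0:y1,x0:x1,::-1],None,fx=k,fy=k,interpolation=cv2.INTER_CUBIC)
cv2.imwrite("pics/d1.png",np.hstack([cr(s,160,110,290,240,3),cr(t,170,130,300,260,3)]))
E
```

```text
(no output)
```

View pics/d1.png

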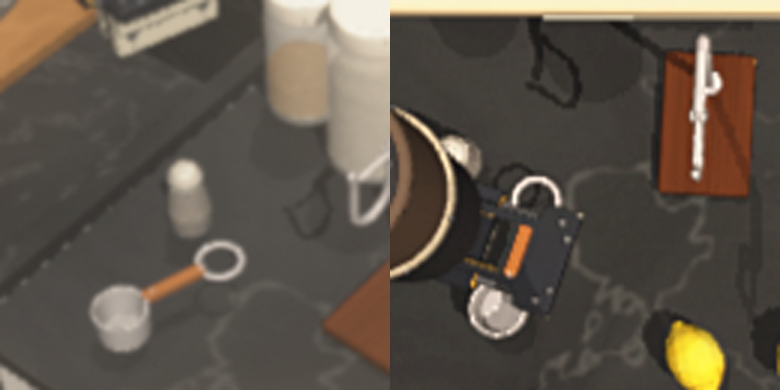

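The scene crop shows the scoop unmoved and no gripper, while the top crop shows the arm over the scoop. I'll check where the tool should project and get the depth there.

```bash
python3 - <<'E'
from h import *
g=get_state();print(g["time_s"],g["tcp_pos"],g["joints"].round(1),g["gripper_width"],g["gripper_force"])
for n in("s","t"):
    c=dict(np.load(n+"1.npz"));o=dict(np.load({"s":"scene0","t":"top0"}[n]+".npz"))
    for P in([*g["tcp_pos"]],[*(g["tcp_pos"]+[0,0,.1])]):
        q=np.linalg.inv(c["T"])@[*P,1];p=c["camera_matrix"]@q[:3];print(n,(p/p[2])[:2].round(0),q[2].round(3))
    m=np.abs(c["range_z"]-o["range_z"])>.03;v,u=np.nonzero(m);print(n,"changed",len(u),u.min(),u.max(),v.min(),v.max(), np.abs(c["T"]-o["T"]).max())
    w=cloud(c)
    mm=m&(w[...,2]>.2)&(w[...,2]<.6);x=w[mm];print(np.nanpercentile(x,[0,5,50,95,100],axis=0).round(3))
t=dict(np.load("t1.npz"));w=cloud(t)
for (u,v) in [(213,213),(215,208),(219,190),(206,233),(228,213),(204,213)]: print(u,v,w[v,u].round(3))
s=dict(np.load("s1.npz"));cv2.imwrite("pics/s1.png",s["frame"][:,:,::-1])
E
```

```text
4.7833 [0.433546   0.23126849 0.31563963] [ 51.   -0.3 -11.2  -0.  -79.1  20.5] 0.0005489808763636049 0.0
s [201. 131.] 0.997
s [195.  96.] 0.919
s changed 28716 0 559 0 419 0.0
[[-0.18  -0.484  0.2  ]
 [-0.144 -0.083  0.223]
 [-0.039  0.06   0.446]
 [ 0.44   0.24   0.573]
 [ 0.914  0.864  0.6  ]]
t [195. 208.] 1.295
t [188. 205.] 1.195
t changed 35472 0 559 1 419 0.0
[[-0.062 -0.518  0.2  ]
 [-0.018 -0.279  0.215]
 [ 0.393  0.15   0.437]
 [ 0.496  0.213  0.579]
 [ 0.839  0.707  0.6  ]]
213 213 [0.44  0.227 0.044]
215 208 [0.454 0.222 0.041]
219 190 [0.51  0.216 0.003]
206 233 [ 0.384  0.253 -0.   ]
228 213 [0.413 0.139 0.447]
204 213 [ 0.443  0.259 -0.   ]
```

View pics/s1.png

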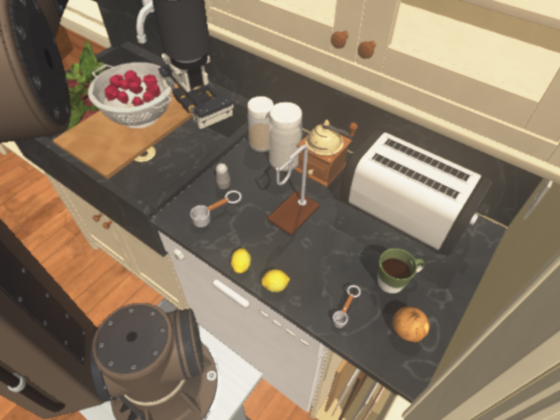

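The scene view shows the gripper body around (165–232, 75–125) and the scoop still standing at its old place. I'll measure the gripper from the depth data and compare it with the reported TCP.

```bash
python3 - <<'E'
from h import *
c=dict(np.load("s1.npz"));o=dict(np.load("scene0.npz"));w=cloud(c)
m=(np.abs(c["range_z"]-o["range_z"])>.03)
reg=np.zeros_like(m);reg[60:150,155:245]=1;m&=reg
for v in range(70,150,5):
    u=np.nonzero(m[v])[0]
    if len(u): 
        p=w[v,u];print(v,u.min(),u.max(),p[0].round(3),p[len(u)//2].round(3),p[-1].round(3))
p=w[m]
R=cv2.Rodrigues(np.array([0,0,np.radians(-18.5)]))[0]
q=(p-[0.4335,0.2313,0])@R
for z in np.arange(.26,.56,.02):
    k=q[(q[:,2]>=z)&(q[:,2]<z+.02)]
    if len(k): print(round(z,2),len(k),"x",k[:,0].min().round(3),k[:,0].max().round(3),"y",k[:,1].min().round(3),k[:,1].max().round(3))
a=c["frame"][60:160,150:250,::-1];cv2.imwrite("pics/g1.png",cv2.resize(a,None,fx=6,fy=6,interpolation=cv2.INTER_CUBIC))
E
```

```text
70 158 224 [0.426 0.329 0.446] [0.407 0.225 0.497] [0.896 0.591 0.095]
75 159 206 [0.427 0.331 0.432] [0.412 0.23  0.481] [0.455 0.209 0.466]
80 161 207 [0.425 0.326 0.422] [0.411 0.229 0.47 ] [0.453 0.207 0.456]
85 163 209 [0.422 0.318 0.414] [0.412 0.221 0.461] [0.471 0.222 0.427]
90 172 214 [0.409 0.273 0.428] [0.418 0.216 0.447] [0.462 0.199 0.429]
95 173 226 [0.408 0.272 0.416] [0.43  0.217 0.427] [0.448 0.151 0.445]
100 176 231 [0.403 0.259 0.411] [0.43  0.2   0.422] [0.441 0.132 0.446]
105 181 232 [0.395 0.236 0.413] [0.4   0.16  0.446] [0.441 0.13  0.434]
110 185 231 [0.391 0.221 0.41 ] [0.389 0.147 0.446] [0.442 0.136 0.418]
115 171 231 [nan nan nan] [0.394 0.146 0.431] [0.44  0.135 0.407]
120 193 220 [0.429 0.248 0.345] [0.388 0.154 0.419] [0.416 0.145 0.404]
125 197 208 [0.423 0.23  0.342] [0.377 0.156 0.411] [0.388 0.153 0.405]
130 176 216 [ 0.757  0.769 -0.184] [nan nan nan] [nan nan nan]
135 186 186 [ 0.762  0.717 -0.187] [ 0.762  0.717 -0.187] [ 0.762  0.717 -0.187]
0.34 28 x -0.01 -0.007 y -0.009 0.016
0.36 14 x -0.01 -0.007 y -0.005 0.019
0.4 340 x -0.039 0.04 y -0.091 0.088
0.42 734 x -0.039 0.04 y -0.097 0.093
0.44 1042 x -0.038 0.04 y -0.099 0.096
0.46 214 x -0.023 0.027 y -0.018 0.011
0.48 166 x -0.039 0.039 y -0.019 0.043
0.5 317 x -0.038 0.027 y -0.039 0.029
0.52 21 x -0.032 -0.001 y -0.043 -0.023
```

View pics/g1.png

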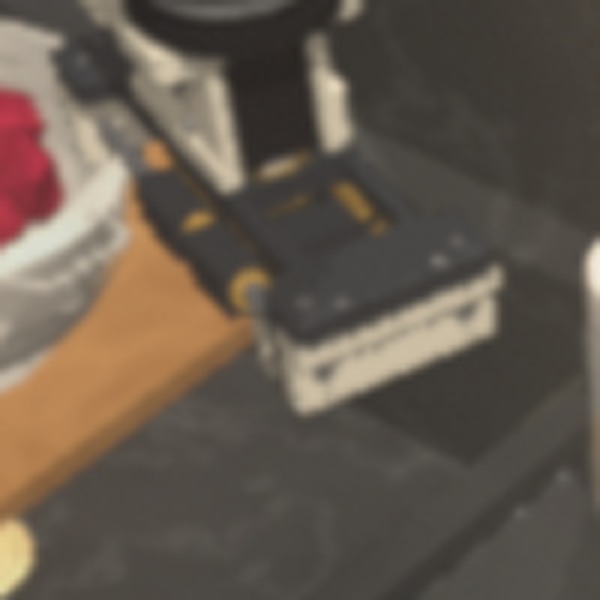

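The depth data put the gripper body's underside at z≈0.404 and the fingertips at about 0.340. The reported TCP z of 0.316 implies 0.363 and 0.297, so the real tool is about 41 mm higher than reported while x and y agree. The jaws therefore closed above the handle. I'll open and go down with that correction, watching the force.

>>> apply_moves(
  targets=[
    [0.65, 0, 0, 0.02, 0, 0, 0],
    [0.65, 0, 0, 0.03, 0, 0, 0],
    [0.65, 0, 0, 0.03, 0, 0, 0],
    [0.65, 0, 0, 0.03, 0, 0, 0],
    [0.65, 0, 0, 0.03, 0, 0, 0],
    [0.65, 0, 0, 0.03, 0, 0, 0],
    [0.65, 0, 0, 0.03, 0, 0, 0],
    [0.65, 0, 0, 0.03, 0, 0, 0],
    [0.65, 0, 0, 0.01, 0, 0, 0],
    [0.65, 0, 0, 0.01, 0, 0, 0],
    [0.65, 0, 0, 0.01, 0, 0, 0],
    [0.65, 0, 0, 0.01, 0, 0, 0],
    [0.65, 0, 0, 0, 0, 0, 0],
    [0.65, 0, 0, 0, 0, 0, 0],
  ],
)

```text
time_s: 5.95
tcp_pos: [0.4334, 0.2307, 0.0452]
eef_rot: [179.9, 0.0, -18.5]
contact_force: [0.3, 0.9, 0.1]
gripper_width: 0.0573
gripper_force: 0.0
```

```bash
python3 - <<'E'
from h import *
s=capture("scene");w=cloud(s);g=get_state();print(g["tcp_pos"],g["gripper_width"])
R=cv2.Rodrigues(np.array([0,0,np.radians(-18.5)]))[0]
q=(w-[*g["tcp_pos"][:2],0])@R
m=(np.abs(q[...,0])<.012)&(np.abs(q[...,1])<.07)&(q[...,2]>.05)&(q[...,2]<.125)
k=q[m]
for z in np.arange(.05,.125,.005):
    a=k[(k[:,2]>=z)&(k[:,2]<z+.005)]
    if len(a):print(round(z,3),len(a),a[:,1].min().round(3),a[:,1].max().round(3))
b=q[(np.abs(q[...,0])<.045)&(np.abs(q[...,1])<.1)&(q[...,2]>.115)];print(np.percentile(b[:,2],[0,1,3,10]).round(3))
E
```

```text
[0.43374053 0.23113482 0.0457418 ] 0.056962905677403836
0.065 5 -0.045 -0.042
0.07 4 -0.046 0.043
0.08 2 0.028 0.03
0.085 1 0.029 0.029
0.095 5 0.027 0.03
0.1 1 0.029 0.029
0.105 6 0.027 0.043
0.11 4 0.032 0.049
0.115 3 0.032 0.04
[0.115 0.137 0.146 0.167]
```

>>> apply_moves(
  targets=[
    [0.65, 0, 0, 0.015, 0, 0, 0],
    [0.65, 0, 0, 0.015, 0, 0, 0],
    [0.65, 0, 0, 0.01, 0, 0, 0],
    [0.65, 0, 0, 0.005, 0, 0, 0],
    [0, 0, 0, 0, 0, 0, 0],
    [0, 0, 0, 0, 0, 0, 0],
    [0, 0, 0, 0, 0, 0, 0],
    [0, 0, 0, 0, 0, 0, 0],
    [0, 0, 0, 0, 0, 0, 0],
    [0, 0, 0, 0, 0, 0, 0],
    [0, 0, 0, 0, 0, 0, 0],
    [0, 0, 0, 0, 0, 0, 0],
    [0, 0, 0, 0, 0, 0, 0],
    [0, 0, 0, 0, 0, 0, 0],
    [0, 0, 0, 0, 0, 0, 0],
  ],
  newtons=55,
)

```text
time_s: 7.25
tcp_pos: [0.4338, 0.2312, 0.0005]
eef_rot: [-180.0, -0.0, -18.5]
contact_force: [0.6, -0.9, 1.9]
gripper_width: 0.0117
gripper_force: 54.9
```

>>> apply_moves(
  targets=[
    [0, 0, 0, -0.015, 0, 0, 0],
    [0, 0, 0, -0.03, 0, 0, 0],
    [0, 0, 0, -0.03, 0, 0, 0],
    [0, 0, 0, -0.03, 0, 0, 0],
    [0, 0, 0, -0.03, 0, 0, 0],
    [0, 0, 0, -0.03, 0, 0, 0],
    [0, 0, 0, -0.03, 0, 0, 0],
    [0, 0, 0, -0.03, 0, 0, 0],
    [0, 0, 0, -0.03, 0, 0, 0],
    [0, 0, 0, -0.015, 0, 0, 0],
    [0, 0, 0, 0, 0, 0, -0.057],
    [0, 0, 0, 0, 0, 0, -0.057],
    [0, 0, 0, 0, 0, 0, -0.057],
    [0, 0, 0, 0, 0, 0.07, 0],
    [0, 0, 0, 0, 0, 0.07, 0],
    [0, 0, 0, 0, 0, 0.07, 0],
    [0, 0, 0, 0, 0, 0.07, 0],
    [0, 0, 0, 0, 0, 0, 0],
    [0, 0, 0, 0, 0, 0, 0],
  ],
)

```text
time_s: 8.83
tcp_pos: [0.4318, 0.2291, 0.2683]
eef_rot: [179.8, -25.1, -2.8]
contact_force: [0.7, 0.3, 0.1]
gripper_width: 0.0117
gripper_force: 54.9
```

>>> apply_moves(
  targets=[
    [0, 0, 0.0215, 0, 0, 0, 0],
    [0, 0, 0.0215, 0, 0, 0, 0],
    [0, 0, 0.0215, 0, 0, 0, 0],
    [0, 0, 0.0215, 0, 0, 0, 0],
    [0, 0, 0.0215, 0, 0, 0, 0],
    [0, 0, 0.0215, 0, 0, 0, 0],
    [0, 0, 0.0215, 0, 0, 0, 0],
    [0, 0, 0.0215, 0, 0, 0, 0],
    [0, 0, 0, 0, 0, 0, 0],
    [0, 0, 0, 0, 0, 0, 0],
  ],
)

```text
time_s: 9.67
tcp_pos: [0.425, 0.0591, 0.2718]
eef_rot: [-179.8, -25.2, -3.3]
contact_force: [-0.4, 0.6, -0.6]
gripper_width: 0.0113
gripper_force: 54.9
```

```bash
python3 - <<'E'
from h import *
g=get_state();print(g["tcp_pos"],g["eef_rot"],g["joints"].round(1))
s=capture("scene");t=capture("top");np.savez("s2.npz",**s);np.savez("t2.npz",**t)
cr=lambda c,x0,y0,x1,y1,k:cv2.resize(c["frame"][y0:y1,x0:x1,::-1],None,fx=k,fy=k,interpolation=cv2.INTER_CUBIC)
cv2.imwrite("pics/e1.png",np.hstack([cr(s,220,90,350,220,3),cr(t,220,130,350,260,3)]))
for c in(s,t):
    w=cloud(c).reshape(-1,3);p=w[(w[:,2]>.28)&(w[:,2]<.36)&(w[:,0]>.46)&(w[:,0]<.54)&(abs(w[:,1]-.055)<.04)]
    print(len(p),np.percentile(p,[0,50,100],axis=0).round(3) if len(p) else "")
    print(p[np.argsort(-p[:,0])][:12].round(3).tolist())
E
```

```text
[0.42498001 0.0591084  0.27180278] [-179.82761484  -25.16029347   -3.3314836 ] [ 55.3 -25.2 -49.3  26.2 -55.   18.3]
69 [[0.46  0.033 0.328]
 [0.474 0.057 0.336]
 [0.484 0.08  0.341]]
[[0.484, 0.054, 0.339], [0.483, 0.059, 0.34], [0.482, 0.061, 0.336], [0.482, 0.055, 0.34], [0.482, 0.05, 0.34], [0.481, 0.061, 0.34], [0.481, 0.047, 0.339], [0.481, 0.058, 0.339], [0.481, 0.066, 0.338], [0.481, 0.055, 0.338], [0.48, 0.052, 0.34], [0.48, 0.057, 0.337]]
60 [[0.461 0.035 0.325]
 [0.475 0.057 0.337]
 [0.484 0.08  0.345]]
[[0.484, 0.056, 0.338], [0.482, 0.068, 0.334], [0.482, 0.063, 0.338], [0.481, 0.056, 0.339], [0.481, 0.054, 0.339], [0.481, 0.052, 0.339], [0.481, 0.047, 0.34], [0.481, 0.061, 0.339], [0.481, 0.049, 0.343], [0.481, 0.058, 0.344], [0.481, 0.065, 0.345], [0.48, 0.059, 0.335]]
```

View pics/e1.png

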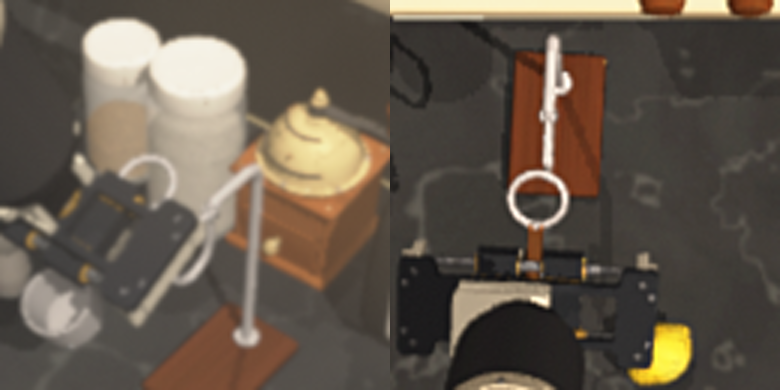

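The ring's far end is at about (0.482, 0.056, 0.338). The 41 mm offset therefore lies along the tool axis. I'll move 32 mm forward and 60 mm down, staying above the nose, and check.

>>> apply_moves(
  targets=[
    [0, 0.0073, 0.0005, 0.0034, 0, 0, 0],
    [0, 0.0073, 0.0005, 0.0034, 0, 0, 0],
    [0, 0.0073, 0.0005, 0.0034, 0, 0, 0],
    [0, 0.0073, 0.0005, 0.0034, 0, 0, 0],
    [0, -0.0064, 0, 0.0136, 0, 0, 0],
    [0, -0.0064, 0, 0.0136, 0, 0, 0],
    [0, -0.0064, 0, 0.0136, 0, 0, 0],
    [0, -0.0064, 0, 0.0136, 0, 0, 0],
    [0, 0, 0, 0, 0, 0, 0],
    [0, 0, 0, 0, 0, 0, 0],
  ],
)

```text
time_s: 10.6
tcp_pos: [0.4565, 0.0559, 0.2102]
eef_rot: [179.9, -25.1, -3.0]
contact_force: [0.3, 0.1, -0.6]
gripper_width: 0.0114
gripper_force: 54.9
```

```bash
python3 - <<'E'
from h import *
g=get_state();print(g["tcp_pos"],g["eef_rot"],g["joints"].round(1))
s=capture("scene");t=capture("top");np.savez("s3.npz",**s);np.savez("t3.npz",**t)
cr=lambda c,x0,y0,x1,y1,k:cv2.resize(c["frame"][y0:y1,x0:x1,::-1],None,fx=k,fy=k,interpolation=cv2.INTER_CUBIC)
cv2.imwrite("pics/e2.png",np.hstack([cr(s,240,120,320,200,5),cr(t,235,130,315,210,5)])[:,:800])
for c in(s,t):
    w=cloud(c).reshape(-1,3);p=w[(w[:,2]>.258)&(w[:,2]<.3)&(w[:,0]>.46)&(w[:,0]<.54)&(abs(w[:,1]-.055)<.04)]
    print(len(p),np.percentile(p,[0,50,100],axis=0).round(3) if len(p) else "")
    print(p[np.argsort(-p[:,0])][:8].round(3).tolist())
E
```

```text
[0.45650995 0.05587572 0.21017378] [179.8820931  -25.06445883  -3.02438382] [ 46.9 -17.7 -54.7  30.1 -40.4  19. ]
75 [[0.479 0.029 0.262]
 [0.502 0.045 0.272]
 [0.515 0.076 0.279]]
[[0.515, 0.048, 0.277], [0.515, 0.06, 0.277], [0.515, 0.063, 0.276], [0.514, 0.045, 0.277], [0.514, 0.05, 0.277], [0.514, 0.047, 0.276], [0.514, 0.053, 0.279], [0.513, 0.059, 0.276]]
126 [[0.46  0.032 0.258]
 [0.489 0.055 0.268]
 [0.516 0.076 0.284]]
[[0.516, 0.051, 0.276], [0.515, 0.054, 0.28], [0.515, 0.056, 0.281], [0.514, 0.059, 0.274], [0.513, 0.049, 0.278], [0.513, 0.051, 0.28], [0.513, 0.044, 0.28], [0.513, 0.054, 0.281]]
```

View pics/e2.png

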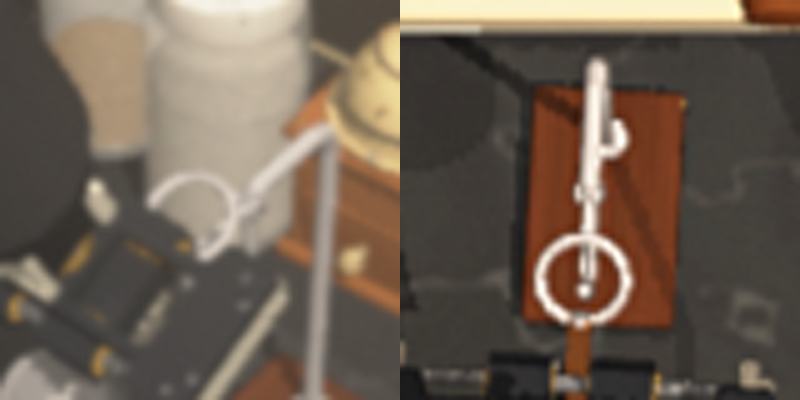

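The top crop shows the ring around the nose, with the nose tip at (585,290) inside it and the far end over the gate. Joint 3 is close to its limit, so I'll reduce the tilt to 12° about the ring's end first.

>>> apply_moves(
  targets=[
    [0, -0.0032, 0, -0.0094, 0, -0.072, 0],
    [0, -0.0032, 0, -0.0094, 0, -0.072, 0],
    [0, 0, 0, 0, 0, 0, 0],
    [0, 0, 0, 0, 0, 0, 0],
  ],
)

```text
time_s: 11.03
tcp_pos: [0.4477, 0.057, 0.2272]
eef_rot: [-179.9, -13.2, -3.3]
contact_force: [-1.1, 0.0, -1.7]
gripper_width: 0.0116
gripper_force: 54.9
```

```bash
cat >> h.py <<'E'
from scipy.spatial.transform import Rotation as Ro
def end():
    g=get_state();R=Ro.from_euler("xyz",g["eef_rot"],degrees=True).as_matrix()
    print("tcp",g["tcp_pos"].round(4),"rot",g["eef_rot"].round(1),"end est",(g["tcp_pos"]+R@[.078,0,-.037]).round(4),"j",g["joints"].round(1),"F",g["contact_force"].round(1))
E
python3 - <<'E'
from h import *
end()
c=capture("top");w=cloud(c).reshape(-1,3);p=w[(w[:,2]>.258)&(w[:,2]<.3)&(w[:,0]>.46)&(w[:,0]<.54)&(abs(w[:,1]-.055)<.04)]
print(np.percentile(p,[0,2,50,98,100],axis=0).round(3))
E
```

```text
tcp [0.4477 0.057  0.2272] rot [-179.9  -13.2   -3.3] end est [0.515  0.0531 0.2811] j [ 41.1 -11.7 -38.3  11.3 -54.3  39.7] F [-1.1  0.  -1.7]
[[0.462 0.032 0.265]
 [0.462 0.032 0.268]
 [0.489 0.056 0.276]
 [0.517 0.076 0.284]
 [0.518 0.076 0.288]]
```

>>> apply_moves(
  targets=[
    [0, -0.0037, 0, 0.0097, 0, 0, 0],
    [0, -0.0023, 0, 0.0097, 0, 0, 0],
    [0, -0.0023, 0, 0.0097, 0, 0, 0],
    [0, -0.0011, 0, 0.0049, 0, 0, 0],
    [0, -0.0011, 0, 0.0049, 0, 0, 0],
    [0, -0.0011, 0, 0.0049, 0, 0, 0],
    [0, -0.0011, 0, 0.0049, 0, 0, 0],
    [0, -0.0011, 0, 0.0049, 0, 0, 0],
    [0, -0.0011, 0, 0.0049, 0, 0, 0],
    [0, 0, 0, 0, 0, 0, 0],
  ],
)

```text
time_s: 11.92
tcp_pos: [0.443, 0.0543, 0.163]
eef_rot: [179.8, -13.0, -3.2]
contact_force: [-2.3, 0.1, -1.0]
gripper_width: 0.0111
gripper_force: 54.9
```

```bash
python3 - <<'E'
from h import *
end()
for n in("top","scene"):
    c=capture(n);cv2.imwrite(f"pics/f_{n}.png",c["frame"][:,:,::-1]);w=cloud(c).reshape(-1,3);p=w[(w[:,2]>.19)&(w[:,2]<.29)&(w[:,0]>.46)&(w[:,0]<.55)&(abs(w[:,1]-.053)<.04)&(abs(w[:,1]-.053)>.008)]
    print(len(p),p[np.argsort(-p[:,0])][:14].round(3).tolist())
E
```

```text
tcp [0.443  0.0543 0.163 ] rot [179.8 -13.   -3.2] end est [0.5106 0.0507 0.2166] j [ 41.1  -8.6 -45.5  13.2 -44.6  36.9] F [-2.3  0.1 -1. ]
82 [[0.543, 0.045, 0.246], [0.54, 0.045, 0.244], [0.511, 0.063, 0.213], [0.511, 0.04, 0.216], [0.511, 0.043, 0.216], [0.509, 0.04, 0.214], [0.508, 0.063, 0.215], [0.508, 0.038, 0.22], [0.508, 0.066, 0.222], [0.507, 0.043, 0.225], [0.506, 0.038, 0.213], [0.506, 0.035, 0.214], [0.506, 0.04, 0.217], [0.506, 0.063, 0.217]]
35 [[0.545, 0.045, 0.239], [0.543, 0.044, 0.244], [0.543, 0.043, 0.238], [0.54, 0.044, 0.236], [0.539, 0.044, 0.245], [0.536, 0.045, 0.239], [0.536, 0.045, 0.242], [0.513, 0.062, 0.216], [0.512, 0.042, 0.218], [0.51, 0.044, 0.218], [0.51, 0.038, 0.219], [0.51, 0.043, 0.216], [0.509, 0.04, 0.218], [0.508, 0.036, 0.218]]
```

The ring's far end is now inside the U at z≈0.216, pressing the gate. I'll continue down.

>>> apply_moves(
  targets=[
    [0, -0.0009, 0, 0.0049, 0, 0, 0],
    [0, -0.0009, 0, 0.0049, 0, 0, 0],
    [0, -0.0009, 0, 0.0049, 0, 0, 0],
    [0, -0.0009, 0, 0.0039, 0, 0, 0],
    [0, 0, 0, 0, 0, 0, 0],
    [0, 0, 0, 0, 0, 0, 0],
  ],
)

```text
time_s: 12.52
tcp_pos: [0.4443, 0.0546, 0.1449]
eef_rot: [179.8, -13.1, -3.2]
contact_force: [-0.1, 0.5, -0.6]
gripper_width: 0.0113
gripper_force: 54.9
```

```bash
python3 - <<'E'
from h import *
end()
o=[]
for n,b in(("top",(235,130,315,210)),("scene",(240,120,320,200))):
    c=capture(n);x0,y0,x1,y1=b;o.append(cv2.resize(c["frame"][y0:y1,x0:x1,::-1],None,fx=5,fy=5,interpolation=cv2.INTER_CUBIC))
    w=cloud(c).reshape(-1,3);m=(w[:,2]>.17)&(w[:,2]<.29)&(w[:,0]>.46)&(w[:,0]<.55);d=abs(w[:,1]-.052)
    p=w[m&(d<.04)&(d>.008)];print("ring",p[np.argsort(-p[:,0])][:10].round(3).tolist())
    p=w[m&(d<.006)&(w[:,0]>.497)&(w[:,0]<.533)];print("gate",p[np.argsort(p[:,0])].round(3)[::2].tolist())
cv2.imwrite("pics/f2.png",np.hstack(o))
E
```

```text
tcp [0.4443 0.0546 0.1449] rot [179.8 -13.1  -3.2] end est [0.5118 0.0509 0.1986] j [ 40.9  -7.3 -47.4  14.  -41.3  36.1] F [-0.1  0.5 -0.6]
ring [[0.541, 0.06, 0.24], [0.514, 0.043, 0.194], [0.513, 0.061, 0.198], [0.511, 0.038, 0.195], [0.511, 0.067, 0.197], [0.511, 0.064, 0.197], [0.511, 0.041, 0.199], [0.51, 0.043, 0.199], [0.51, 0.061, 0.203], [0.508, 0.069, 0.195]]
gate [[0.498, 0.051, 0.195], [0.5, 0.055, 0.24], [0.503, 0.052, 0.243], [0.503, 0.051, 0.193], [0.504, 0.056, 0.189], [0.505, 0.055, 0.24], [0.508, 0.052, 0.243], [0.509, 0.051, 0.187], [0.511, 0.048, 0.199], [0.512, 0.052, 0.248], [0.513, 0.055, 0.244], [0.513, 0.048, 0.2], [0.515, 0.052, 0.243], [0.518, 0.052, 0.242], [0.52, 0.055, 0.246], [0.521, 0.052, 0.239], [0.523, 0.051, 0.182], [0.524, 0.05, 0.237], [0.525, 0.05, 0.246], [0.525, 0.055, 0.243], [0.528, 0.055, 0.242], [0.528, 0.05, 0.24], [0.53, 0.05, 0.247]]
ring [[0.543, 0.044, 0.237], [0.539, 0.044, 0.244], [0.514, 0.043, 0.198], [0.512, 0.039, 0.198], [0.51, 0.04, 0.199], [0.51, 0.037, 0.198], [0.509, 0.033, 0.197], [0.509, 0.033, 0.194], [0.508, 0.039, 0.198], [0.506, 0.038, 0.197]]
gate [[0.501, 0.053, 0.239], [0.502, 0.053, 0.241], [0.504, 0.055, 0.242], [0.505, 0.049, 0.241], [0.508, 0.051, 0.183], [0.508, 0.051, 0.241], [0.509, 0.052, 0.243], [0.509, 0.05, 0.24], [0.511, 0.051, 0.242], [0.511, 0.056, 0.199], [0.512, 0.051, 0.187], [0.513, 0.052, 0.196], [0.513, 0.055, 0.198], [0.514, 0.053, 0.242], [0.514, 0.056, 0.2], [0.515, 0.05, 0.184], [0.516, 0.049, 0.243], [0.517, 0.055, 0.183], [0.518, 0.052, 0.184], [0.52, 0.053, 0.186], [0.521, 0.049, 0.241], [0.524, 0.052, 0.244], [0.525, 0.052, 0.24], [0.527, 0.049, 0.183], [0.527, 0.051, 0.239], [0.528, 0.05, 0.184], [0.53, 0.048, 0.188], [0.531, 0.049, 0.194], [0.531, 0.053, 0.242], [0.532, 0.051, 0.242]]
```

The gate reads level again at z≈0.242, with the ring's end below it at 0.198, so it has snapped shut. I'll loosen the grip so the cup can pivot down softly before release.

>>> apply_moves(
  targets=[
    [0, 0, 0, 0, 0, 0, 0],
    [0, 0.0005, 0, 0.002, 0, 0, 0],
    [0, 0.0005, 0, 0.002, 0, 0, 0],
    [0, 0, 0, 0.002, 0, 0, 0],
    [0, 0, 0, 0, 0, 0, 0],
    [0, 0, 0, 0, 0, 0, 0],
  ],
  newtons=3,
)

```text
time_s: 13.12
tcp_pos: [0.4467, 0.0545, 0.1395]
eef_rot: [179.8, -13.1, -3.2]
contact_force: [-0.3, 0.4, -1.0]
gripper_width: 0.012
gripper_force: 3.0
```

```bash
python3 - <<'E'
from h import *
end()
c=capture("top");w=cloud(c).reshape(-1,3);m=(w[:,2]>.17)&(w[:,2]<.29)&(w[:,0]>.46)&(w[:,0]<.533);d=abs(w[:,1]-.052)
p=w[m&(d<.04)&(d>.008)];print("ring",p[np.argsort(-p[:,0])][::3].round(3).tolist())
c=capture("scene");w=cloud(c);q=w.reshape(-1,3);p=q[(abs(q[:,0]-.385)<.05)&(abs(q[:,1]-.06)<.04)&(q[:,2]>.08)&(q[:,2]<.2)];print("cup",np.percentile(p,[1,50,99],axis=0).round(3) if len(p) else 0)
E
```

```text
tcp [0.4467 0.0545 0.1395] rot [179.8 -13.1  -3.2] end est [0.5142 0.0508 0.1932] j [ 40.5  -6.6 -47.8  14.2 -40.2  36. ] F [-0.3  0.4 -1. ]
ring [[0.5, 0.066, 0.223], [0.499, 0.06, 0.227], [0.497, 0.063, 0.221], [0.497, 0.04, 0.225], [0.495, 0.038, 0.22], [0.495, 0.035, 0.221], [0.493, 0.073, 0.217], [0.492, 0.068, 0.22], [0.49, 0.071, 0.217], [0.488, 0.033, 0.215], [0.486, 0.03, 0.21], [0.486, 0.076, 0.212], [0.483, 0.076, 0.214], [0.481, 0.076, 0.206], [0.479, 0.035, 0.205], [0.477, 0.073, 0.217], [0.476, 0.074, 0.207], [0.475, 0.067, 0.194], [0.474, 0.038, 0.204], [0.471, 0.043, 0.202], [0.471, 0.038, 0.203], [0.469, 0.066, 0.195], [0.469, 0.04, 0.2], [0.466, 0.061, 0.2], [0.462, 0.075, 0.24], [0.462, 0.077, 0.243], [0.462, 0.087, 0.247], [0.461, 0.089, 0.251]]
cup [[0.378 0.031 0.105]
 [0.411 0.063 0.128]
 [0.432 0.081 0.181]]
```

The scoop has pivoted to about 39° in the loose grip. I'll lower the grip so the ring's end sits on the seat.

>>> apply_moves(
  targets=[
    [0, 0.0008, 0, 0.0063, 0, 0, 0],
    [0, 0.0008, 0, 0.0063, 0, 0, 0],
    [0, 0.0008, 0, 0.0063, 0, 0, 0],
    [0, 0.0008, 0, 0.0063, 0, 0, 0],
    [0, 0.0008, 0, 0.0063, 0, 0, 0],
    [0, 0, 0, 0, 0, 0, 0],
    [0, 0, 0, 0, 0, 0, 0],
    [0, 0, 0, 0, 0, 0, 0],
  ],
  newtons=3,
)

```text
time_s: 13.88
tcp_pos: [0.4579, 0.0538, 0.1099]
eef_rot: [179.8, -13.1, -3.2]
contact_force: [0.3, 0.5, -1.5]
gripper_width: 0.012
gripper_force: 3.0
```

```bash
python3 - <<'E'
from h import *
end()
c=capture("top");w=cloud(c).reshape(-1,3);m=(w[:,2]>.15)&(w[:,2]<.29)&(w[:,0]>.46)&(w[:,0]<.533);d=abs(w[:,1]-.052)
p=w[m&(d<.04)&(d>.008)];print("ring",p[np.argsort(-p[:,0])][::3].round(3).tolist())
E
```

```text
tcp [0.4579 0.0538 0.1099] rot [179.8 -13.1  -3.2] end est [0.5254 0.0501 0.1636] j [ 38.9  -2.9 -49.8  15.8 -34.4  35.5] F [ 0.3  0.5 -1.5]
ring [[0.512, 0.043, 0.19], [0.509, 0.041, 0.192], [0.508, 0.061, 0.194], [0.506, 0.041, 0.189], [0.506, 0.038, 0.193], [0.504, 0.033, 0.186], [0.504, 0.036, 0.19], [0.502, 0.07, 0.186], [0.499, 0.03, 0.185], [0.497, 0.03, 0.182], [0.496, 0.072, 0.188], [0.494, 0.033, 0.183], [0.492, 0.073, 0.176], [0.49, 0.07, 0.172], [0.489, 0.072, 0.179], [0.487, 0.036, 0.178], [0.485, 0.038, 0.168], [0.484, 0.036, 0.176], [0.482, 0.068, 0.169], [0.482, 0.041, 0.175], [0.48, 0.062, 0.167], [0.479, 0.065, 0.171], [0.476, 0.089, 0.206], [0.472, 0.068, 0.217], [0.472, 0.076, 0.22], [0.472, 0.073, 0.222], [0.471, 0.088, 0.227], [0.47, 0.017, 0.215], [0.47, 0.035, 0.217], [0.469, 0.081, 0.219], [0.469, 0.065, 0.223], [0.469, 0.088, 0.223], [0.469, 0.075, 0.225], [0.469, 0.083, 0.227], [0.467, 0.063, 0.213], [0.467, 0.02, 0.221], [0.467, 0.025, 0.221], [0.467, 0.091, 0.22], [0.466, 0.027, 0.225], [0.466, 0.073, 0.225], [0.466, 0.08, 0.226], [0.466, 0.088, 0.227], [0.465, 0.061, 0.213], [0.464, 0.032, 0.219], [0.464, 0.078, 0.219], [0.464, 0.042, 0.221], [0.464, 0.081, 0.22], [0.464, 0.086, 0.221], [0.464, 0.035, 0.225], [0.464, 0.075, 0.224], [0.464, 0.02, 0.229], [0.462, 0.03, 0.22], [0.462, 0.022, 0.223], [0.461, 0.017, 0.226], [0.461, 0.037, 0.227]]
```

>>> apply_moves(
  targets=[
    [0.7, 0, 0, 0, 0, 0, 0],
    [0.7, 0, 0, 0, 0, 0, 0],
    [0.7, 0, 0, 0, 0, 0, 0],
    [0.7, 0, 0, 0, 0, 0, 0],
    [0.7, 0, 0, 0, 0, 0, 0],
    [0.7, 0, 0, 0, 0, 0, 0],
    [0.7, 0, 0, 0, 0, 0, 0],
    [0.7, 0, 0, 0, 0, 0, 0],
    [0.7, -0.01, 0, -0.01, 0, 0, 0],
    [0.7, -0.01, 0, -0.02, 0, 0, 0],
    [0.7, 0, 0, -0.03, 0, 0, 0],
    [0.7, 0, 0, -0.03, 0, 0, 0],
    [0.7, 0, 0, -0.03, 0, 0, 0],
    [0.7, 0, 0, -0.03, 0, 0, 0],
    [0.7, 0, 0, -0.03, 0, 0, 0],
    [0.7, 0, 0, 0, 0, 0, 0],
    [0.7, 0, 0, 0, 0, 0, 0],
  ],
)

```text
time_s: 15.35
tcp_pos: [0.398, 0.0585, 0.2824]
eef_rot: [-179.9, -13.3, -3.2]
contact_force: [-0.3, -0.4, -1.2]
gripper_width: 0.061
gripper_force: 0.0
```

```bash
python3 - <<'E'
from h import *
end();o=[]
for n,b in(("top",(235,130,315,210)),("scene",(240,120,320,200))):
    c=capture(n);x0,y0,x1,y1=b;o.append(cv2.resize(c["frame"][y0:y1,x0:x1,::-1],None,fx=5,fy=5,interpolation=cv2.INTER_CUBIC))
    w=cloud(c).reshape(-1,3);d=abs(w[:,1]-.052)
    p=w[(w[:,2]>.02)&(w[:,2]<.2)&(w[:,0]>.44)&(w[:,0]<.59)&(d<.06)&(d>.006)];print("scoop",len(p),p[np.argsort(-p[:,2])][::6].round(3).tolist())
cv2.imwrite("pics/z.png",np.hstack(o))
E
```

```text
tcp [0.398  0.0585 0.2824] rot [-179.9  -13.3   -3.2] end est [0.4654 0.0547 0.3363] j [ 48.5 -19.9 -36.4  11.4 -65.6  34.3] F [-0.3 -0.4 -1.2]
scoop 323 [[0.517, 0.043, 0.191], [0.517, 0.041, 0.187], [0.504, 0.036, 0.184], [0.51, 0.038, 0.182], [0.503, 0.036, 0.175], [0.517, 0.073, 0.168], [0.515, 0.073, 0.163], [0.507, 0.068, 0.159], [0.5, 0.044, 0.155], [0.491, 0.061, 0.137], [0.489, 0.064, 0.125], [0.479, 0.061, 0.118], [0.474, 0.061, 0.112], [0.473, 0.065, 0.099], [0.47, 0.04, 0.095], [0.473, 0.045, 0.091], [0.482, 0.068, 0.09], [0.479, 0.068, 0.09], [0.462, 0.043, 0.089], [0.496, 0.043, 0.088], [0.474, 0.079, 0.087], [0.471, 0.037, 0.086], [0.485, 0.04, 0.085], [0.474, 0.037, 0.084], [0.491, 0.046, 0.083], [0.494, 0.043, 0.082], [0.472, 0.034, 0.081], [0.466, 0.034, 0.079], [0.463, 0.034, 0.078], [0.472, 0.082, 0.077], [0.483, 0.029, 0.076], [0.489, 0.035, 0.074], [0.447, 0.04, 0.074], [0.472, 0.08, 0.071], [0.444, 0.04, 0.068], [0.47, 0.083, 0.066], [0.467, 0.08, 0.064], [0.465, 0.08, 0.062], [0.456, 0.072, 0.06], [0.454, 0.043, 0.059], [0.459, 0.043, 0.057], [0.462, 0.08, 0.0
[... 1055 characters left out ...]
, [0.473, 0.031, 0.074], [0.461, 0.033, 0.072], [0.482, 0.075, 0.071], [0.476, 0.027, 0.07], [0.473, 0.028, 0.068], [0.45, 0.038, 0.067], [0.449, 0.04, 0.065], [0.485, 0.074, 0.064], [0.467, 0.03, 0.063], [0.462, 0.033, 0.062], [0.446, 0.045, 0.061], [0.476, 0.027, 0.06], [0.459, 0.034, 0.06], [0.464, 0.079, 0.059], [0.486, 0.075, 0.057], [0.479, 0.07, 0.056], [0.484, 0.07, 0.054], [0.454, 0.065, 0.053], [0.482, 0.076, 0.052], [0.461, 0.07, 0.052], [0.492, 0.069, 0.051], [0.477, 0.072, 0.05], [0.463, 0.069, 0.05], [0.458, 0.065, 0.049], [0.47, 0.067, 0.048], [0.463, 0.061, 0.047], [0.476, 0.068, 0.047], [0.477, 0.061, 0.046], [0.475, 0.06, 0.045], [0.483, 0.063, 0.043], [0.487, 0.062, 0.04]]
```

View pics/z.png

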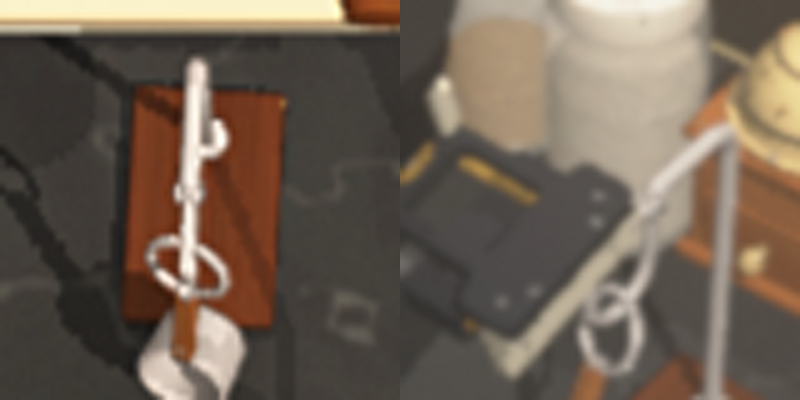

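The scoop hangs from the hook inside the shut gate, still swinging: in the top crop the ring is at (187,268) and the cup at (190,350). I'll back away and let it settle.

>>> apply_moves(
  targets=[
    [0.7, 0, 0, -0.02, 0, 0, 0],
    [0.7, 0, 0, -0.02, 0, 0, 0],
    [0.7, 0, 0, 0, 0, 0, 0],
    [0.7, 0, 0, 0, 0, 0, 0],
    [0.7, 0, 0, 0, 0, 0, 0],
    [0.7, 0, 0, 0, 0, 0, 0],
    [0.7, 0, 0, 0, 0, 0, 0],
    [0.7, 0, 0, 0, 0, 0, 0],
    [0.7, 0, 0, 0, 0, 0, 0],
    [0.7, 0, 0, 0, 0, 0, 0],
    [0.7, 0, 0, 0, 0, 0, 0],
    [0.7, 0, 0, 0, 0, 0, 0],
    [0.7, 0, 0, 0, 0, 0, 0],
    [0.7, 0, 0, 0, 0, 0, 0],
    [0.7, 0, 0, 0, 0, 0, 0],
    [0.7, 0, 0, 0, 0, 0, 0],
    [0.7, 0, 0, 0, 0, 0, 0],
    [0.7, 0, 0, 0, 0, 0, 0],
    [0.7, 0, 0, 0, 0, 0, 0],
    [0.7, 0, 0, 0, 0, 0, 0],
  ],
)

```text
time_s: 17.12
tcp_pos: [0.3886, 0.0583, 0.3197]
eef_rot: [179.9, -13.1, -3.2]
contact_force: [0.5, -0.2, 0.4]
gripper_width: 0.061
gripper_force: 0.0
```

>>> apply_moves(
  targets=[
    [0.7, 0, 0, 0, 0, 0, 0],
    [0.7, 0, 0, 0, 0, 0, 0],
    [0.7, 0, 0, 0, 0, 0, 0],
    [0.7, 0, 0, 0, 0, 0, 0],
    [0.7, 0, 0, 0, 0, 0, 0],
    [0.7, 0, 0, 0, 0, 0, 0],
    [0.7, 0, 0, 0, 0, 0, 0],
    [0.7, 0, 0, 0, 0, 0, 0],
    [0.7, 0, 0, 0, 0, 0, 0],
    [0.7, 0, 0, 0, 0, 0, 0],
    [0.7, 0, 0, 0, 0, 0, 0],
    [0.7, 0, 0, 0, 0, 0, 0],
    [0.7, 0, 0, 0, 0, 0, 0],
    [0.7, 0, 0, 0, 0, 0, 0],
    [0.7, 0, 0, 0, 0, 0, 0],
    [0.7, 0, 0, 0, 0, 0, 0],
    [0.7, 0, 0, 0, 0, 0, 0],
    [0.7, 0, 0, 0, 0, 0, 0],
    [0.7, 0, 0, 0, 0, 0, 0],
    [0.7, 0, 0, 0, 0, 0, 0],
  ],
)

```text
time_s: 18.78
tcp_pos: [0.3886, 0.0584, 0.3197]
eef_rot: [179.9, -13.1, -3.2]
contact_force: [0.2, 0.3, -1.1]
gripper_width: 0.0613
gripper_force: 0.0
```

```bash
python3 - <<'E'
from h import *
for i in range(12):
    c=capture("scene");w=cloud(c).reshape(-1,3);d=abs(w[:,1]-.052)
    p=w[(w[:,2]>.025)&(w[:,2]<.085)&(w[:,0]>.42)&(w[:,0]<.59)&(d<.08)]
    r=w[(w[:,2]>.14)&(w[:,2]<.2)&(w[:,0]>.47)&(w[:,0]<.56)&(d<.04)]
    gt=w[(w[:,2]>.228)&(w[:,2]<.25)&(w[:,0]>.498)&(w[:,0]<.53)&(d<.01)]
    print(get_state()["time_s"],p.mean(0).round(3),len(p),r.mean(0).round(3),len(gt))
    [capture("top") for _ in range(2)]
E
```

```text
18.8333 [0.495 0.041 0.066] 277 [0.516 0.052 0.175] 27
18.9833 [0.503 0.064 0.066] 278 [0.517 0.054 0.174] 25
19.1333 [0.518 0.064 0.066] 274 [0.519 0.054 0.175] 27
19.2833 [0.515 0.042 0.068] 266 [0.519 0.052 0.177] 25
19.4333 [0.501 0.032 0.069] 279 [0.517 0.051 0.175] 28
19.5833 [0.504 0.05  0.067] 269 [0.518 0.053 0.176] 26
19.7333 [0.513 0.067 0.066] 262 [0.518 0.055 0.176] 23
19.8833 [0.51  0.056 0.066] 269 [0.518 0.053 0.176] 26
20.0333 [0.504 0.035 0.069] 264 [0.516 0.051 0.176] 25
20.1833 [0.509 0.038 0.068] 262 [0.517 0.051 0.178] 24
20.3333 [0.512 0.057 0.067] 267 [0.518 0.053 0.176] 26
20.4833 [0.505 0.062 0.066] 273 [0.518 0.054 0.175] 27
```

The scoop swings by less than 0.2 rad and the gate is shut, so I'm handing in.

```bash
python3 -c "
from plant import close_job
print(close_job())"
```

```text
the job is handed in; nothing more can be done
None
```

The larger scoop hangs from the snap hook with the gate shut and the robot clear. The job is handed in, but `close_job()` returned no verdict. The first grasp closed on air because the reported TCP was about 41 mm off along the tool axis; I corrected for that. I did not re-measure the smaller scoop, mug or salt shaker at the end, but nothing was planned to touch them.

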